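# Set out a weighing place on the school laboratory bench

## Task

Set out the weighing place: put the red dish on the middle of the balance pan and stand the green-capped vial in it, and stand the blue beaker squarely in front of the middle of the purple tube rack (on the robot's side) with a 3 cm gap. Take the yellow-capped bottle out of the carton and stand it between the balance and the rack, level with the middle of the pan and 3 cm from the balance's side. Leave everything upright and let go, do not move or upset the stoppered flask, and leave the white-capped and black-capped bottles in their carton.

Things in the scene. Friction and masses are not known exactly. Their poses are not given: they have to be found in the camera images.
- dish_c (a point): Loose shallow round red dish, open side up, 60 mm across, 18 mm high, wall 3 mm (54 mm across inside), floor 4 mm thick. Point: on its axis, half-way up; z is up. It can be gripped across its outside. It starts on the bench in one of four places in a row, shared with vial, beaker and flask.
- vial_c (a point): Loose upright round vial, white body 26 mm across with a green cap 27 mm across; 60 mm high in all, the cap being the top 14 mm. Point: on its axis, half-way up (30 mm above its underside); z is up. Gripped high (40 mm above its underside or more) the fingers stay clear of the dish's rim.
- beaker_c (a point): Loose plain blue beaker, open at the top, straight-sided, 60 mm across, 78 mm high, wall 3 mm, empty. Point: on its axis, half-way up (39 mm above its underside); z is up. It can be gripped across its outside.
- yellowcap_c (a point): Loose brown glass bottle with yellow cap in one cell of the carton: body 44 mm across with a white label, 112 mm high in all; the cap, 27 mm across, is the top 26 mm, above the carton's rim. Point: on its axis, half-way up (56 mm above its underside); z is up. Lift it straight up by the cap until its underside clears the 85 mm walls.
- whitecap_c (a point): Brown glass bottle of the same shape with a white cap, in another cell of the carton; it stays there. Point half-way up on its axis.
- blackcap_c (a point): Brown glass bottle of the same shape with a black cap, in another cell of the carton; it stays there. Point half-way up on its axis.
- flask_c (a point): Loose clear conical glass flask with a black stopper, 68 mm across at the foot, 100 mm high, a bystander. Point: on its axis, half-way up. Not to be moved.
- pan (a point): Steel pan, 108 mm across, of the white balance (fixed). Point: centre of the pan's top face, 60 mm above the bench; x to the back (the display is at the front, robot's side), y to the balance's left, z up. Balance: 150 mm wide (75 mm either side of this point), x from -105 to 65 mm, housing 48 mm high. It stands left or right, the tube rack on the other side, free bench between.
- rack: Purple test tube rack (fixed), 70 mm deep (x), 150 mm wide (y), 60 mm high, with capped tubes up to 95 mm above the bench. Origin: centre of its underside, on the bench; x points to its back, so its front face is at x = -35 mm; z up. With a 3 cm gap the beaker's centre is 95 mm in front of this origin.
- carton: Open cardboard carton (fixed), 123 mm square, 85 mm high, walls and floor 3 mm; crossed dividers as high as the walls make four 57 mm cells, centred 30 mm either way from the middle along x and y. One cell is empty. Origin: centre of its underside, on the bench; x and y along its walls. At the left or right end; a blue box with white lid (60 mm high) is at the other.

How it is judged (in metres and radians):
At the end, for the whole second after the job is handed in: Dish centred on the pan within 12 mm; vial in it; bottle on the bench between balance and rack, 127 mm to the side of the pan's centre, beaker 95 mm in front of the rack's centre, each within 15 mm both ways; all upright (6 degrees), released and at rest (horizontal distance between dish_c and pan below 0.012 m and z of dish_c in the frame of pan between 0.004 and 0.014 m and angle between each of dish_c, yellowcap_c, beaker_c's own z axis and vertical below 0.1 rad and horizontal distance between vial_c and dish_c below 0.015 m and z of vial_c in the frame of dish_c between 0.019 and 0.031 m and angle between vial_c's own z axis and vertical below 0.12 rad and x of yellowcap_c in the frame of pan between -0.015 and 0.015 m and (y of yellowcap_c in the frame of pan between 0.112 and 0.142 m or y of yellowcap_c in the frame of pan between -0.142 and -0.112 m) and horizontal distance between yellowcap_c and rack below 0.28 m and height (world z) of yellowcap_c between 0.05 and 0.062 m and x of beaker_c in the frame of rack between -0.11 and -0.08 m and y of beaker_c in the frame of rack between -0.015 and 0.015 m and z of beaker_c in the frame of rack between 0.033 and 0.045 m and linear speed of each of dish, vial, yellowcap, beaker below 0.02 m/s and angular speed of each of dish, vial, yellowcap, beaker below 0.2 rad/s); the robot touches nothing.
It fails at once if the stoppered flask is shifted by more than 20 mm or tipped (distance of flask_c from where it was at the start of the episode above 0.02 m or angle between flask_c's own z axis and vertical above 0.3 rad).
It fails at once if the white-capped or black-capped bottle is lifted or taken out of the carton (distance of any of whitecap_c, blackcap_c from where it was at the start of the episode above 0.035 m).
It also fails if it takes over 115 s, if anything falls off the work surface, if the arm or the gripper's body presses on something with over 40 N, if the wrist force passes 120 N, or if a joint passes its speed limit or range.

## Robot

A 6-joint arm with a two-finger parallel gripper is mounted at the origin on the work surface. World frame = base frame: x ahead of the robot, y to its left, z up, the work surface at z = 0. Lengths are in m, angles in degrees, forces in N, time in s.
With the tool pointing down it reaches from about 0.35 to 0.925 m from the base axis. Payload 6.4 kg.
Tool frame: the origin (TCP) lies at the very end of the fingers, on their centre line; the grasp point (between the pads) lies 19 mm behind it; y points along the fingers, x is the direction in which the jaws open and shut, and the axes are right-handed (so a half turn about y gives the same grasp; the last joint's range is limited). The gripper opens to 94 mm and grips with 3 to 60 N. Pads are 16 mm wide; open, the fingers measure 119 mm over their backs; the gripper's body (75 mm by 177 mm) begins 78 mm behind the grasp point.
Start: joints at [55.972, 14.043, 89.255, -0, 76.702, -9.975], TCP at [0.265, 0.594, 0.175] pointing down, gripper open.
Joint ranges: [-179.41, 179.41], [-58.25, 129.5], [7.25, 145.43], [-54.29, 234.29], [11.92, 165.04], [-157.13, 157.13]. Speed limits (degrees/s): [147.25, 147.25, 180, 180, 180, 180].

## Interface

Orientations are given as [roll, pitch, yaw] about the fixed x, y, z axes, in that order (R = Rz(yaw) Ry(pitch) Rx(roll)).
In Python, from plant import move_to, move_straight, move_j, command_gripper, sleep, inverse_kinematics, state, snapshot, PlanningError, hand_in gives the robot as it stands. Calls block until the motion is done:
- move_to(position, orientation): joint-space move of the TCP to a pose.
- move_straight(position, orientation=None, v=0.15, guard=None): straight line of the TCP; orientation=None keeps the orientation; v is the mean speed in m/s. With guard (N) it stops when the force on the tool has changed by that much, and returns True; else False.
- move_j(angles): joint-space move.
- command_gripper(opening, f_grip=None): finger opening in m; f_grip is the grip in N (None keeps the last); returns when the fingers have stopped.
- sleep(seconds).
- inverse_kinematics(position, orientation): joint angles nearest the present ones, or None.
- state(): the state.
- snapshot(name): name is "scene" or "top" or "wrist"; returns a dict with "img" (420x560x3 uint8, blue, green, red), "camera_matrix" (3x3 intrinsics, pixels), "camera_from_world" (4x4, takes a point from world to camera coordinates); the wrist camera has in their place "T_tool_cam" (4x4, takes a point from camera to tool coordinates, whose origin is the TCP and whose axes are the tool frame's). Camera axes: x right, y up, looking along -z (the intrinsics and any distortion apply to the point x, -y, -z); pixel columns grow to the right and rows downward; lengths in m; the calibration is good to about 2 mm. The wrist camera is an equidistant fisheye: a pixel r from the principal point sees the ray r / f radians off the axis. A picture is of the moment at which its call begins: read the wrist's pose just before it. There is no depth.
A pose or a line that the arm cannot do raises PlanningError and nothing moves.
- hand_in(): hands the job in, once; it reports no verdict.
The state is a dict: "clock": time; "joints": joint angles; "qd": joint speeds; "joint_efforts": joint torques, N m; "tool_pos": TCP position; "eef_rot": TCP orientation; "ft_force": force on the tool from outside, world axes, zero at the start; "ft_torque": the same for the moment, N m; "opening": finger opening in m.
Only numpy, scipy, OpenCV 4.12 (cv2) and the standard library are available. Lean on these libraries where they do the work, as an engineer would, in place of code of your own. Each camera call takes 0.05 s, during which the arm holds its last target.

## Working session

There is one attempt and no reset: what is moved stays moved. The work goes in short steps, each a Python script; the robot and the scene stay as the last script left them, time stands still between calls to the robot, and variables do not carry over. Pictures are saved under pics/ and viewed, and the job is handed in when it is done.

```bash
mkdir -p pics; ls
python3 - <<'E'
from plant import *
import cv2
s=state();print(s)
for n in("scene","top","wrist"):
    d=snapshot(n);cv2.imwrite(f"pics/{n}0.png",d["img"])
    print(n,{k:v for k,v in d.items() if k!="img"})
E
```

```text
pics
{'clock': 0.0, 'joints': array([ 5.59739297e+01,  1.40833660e+01,  8.93214538e+01, -1.17505342e-04,
        7.67030703e+01, -9.97499947e+00]), 'qd': array([ 0.00194047, -0.04463329,  0.07206004, -0.00034734,  0.08615282,
        0.00286076]), 'joint_efforts': array([ 1.14288581e-03, -4.15845072e+01, -3.14600658e+01,  6.85762195e-02,
        3.32967821e-02, -1.49275761e-04]), 'tool_pos': array([0.26453765, 0.59303333, 0.17388627]), 'eef_rot': array([-89.98142401,   0.10627893,  65.9489735 ]), 'ft_force': array([-0.53680635,  0.91120071,  0.2143772 ]), 'ft_torque': array([ 0.00626168,  0.01812699, -0.02542319]), 'opening': 0.09397055043597959}
scene {'camera_matrix': array([[464.22680093,   0.        , 276.50669372],
       [  0.        , 464.22680093, 213.05406697],
       [  0.        ,   0.        ,   1.        ]]), 'camera_from_world': array([[-0.24027007,  0.97060003, -0.01434846,  0.12978124],
       [-0.65081373, -0.15010529,  0.74425123,  0.28255933],
       [ 0.72021649,  0.18815947,  0.66774563, -1.41652369],
       [ 0.        ,  0.        ,  0.        ,  1.        ]])}
[... 279 characters left out ...]
,  0.02849102,  0.10533318, -0.50535136],
       [-0.10564506,  0.00966804,  0.9943569 , -1.04422303],
       [ 0.        ,  0.        ,  0.        ,  1.        ]])}
wrist {'camera_matrix': array([[325.1922621 ,   0.        , 280.56321215],
       [  0.        , 325.1922621 , 202.33737771],
       [  0.        ,   0.        ,   1.        ]]), 'T_tool_cam': array([[ 9.99999909e-01, -2.89930437e-04,  3.12377555e-04,
        -1.28765472e-03],
       [ 3.80629151e-04,  2.77822161e-01, -9.60632449e-01,
        -2.10132033e-01],
       [ 1.91731178e-04,  9.60632481e-01,  2.77822246e-01,
         8.10547932e-02],
       [ 0.00000000e+00,  0.00000000e+00,  0.00000000e+00,
         1.00000000e+00]])}
```

View pics/scene0.png

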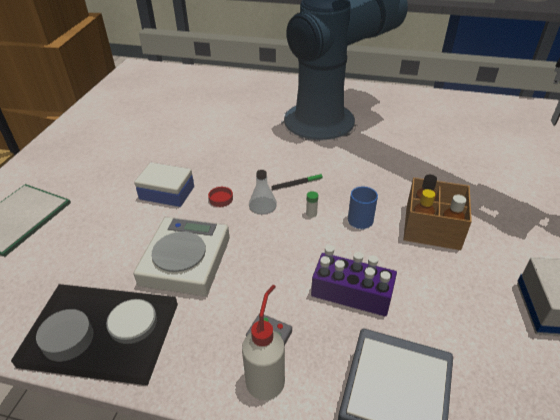

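View pics/top0.png

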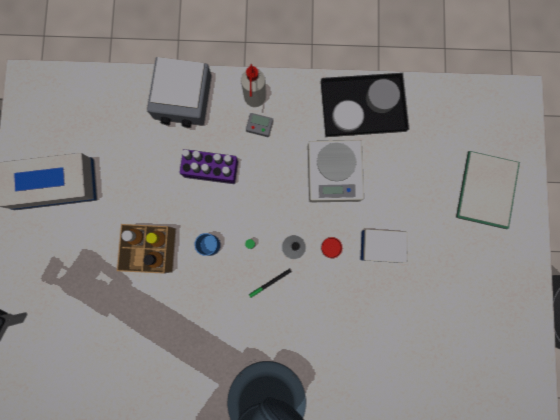

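View pics/wrist0.png

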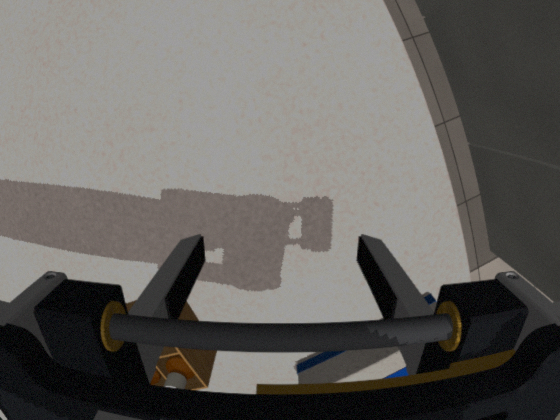

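The top view shows, left to right: carton at (147,248), with the yellow cap at (152,238), then beaker (208,244), vial (250,243), flask (293,247), dish (332,247) and blue box (385,245). Behind them are the rack at (209,166) and the balance with its pan at (336,162).

```bash
cat > h.py <<'E'
import numpy as np,cv2
from plant import *
def ray(d,uv):
    K=d["camera_matrix"];T=d["camera_from_world"];R=T[:3,:3];t=T[:3,3]
    c=-R.T@t
    v=np.array([(uv[0]-K[0,2])/K[0,0],-(uv[1]-K[1,2])/K[1,1],-1.])
    return c,R.T@v
def onplane(d,uv,z):
    c,v=ray(d,uv);return c+v*(z-c[2])/v[2]
def proj(d,p):
    K=d["camera_matrix"];T=d["camera_from_world"];q=T[:3,:3]@np.array(p)+T[:3,3]
    return np.array([K[0,2]+K[0,0]*q[0]/-q[2],K[1,2]+K[1,1]*q[1]/q[2]])
def mask(img,lo,hi):
    return cv2.inRange(cv2.cvtColor(img,cv2.COLOR_BGR2HSV),np.array(lo),np.array(hi))
def blobs(m,amin=15):
    n,l,s,c=cv2.connectedComponentsWithStats(m)
    return [(c[i].round(1),s[i]) for i in range(1,n) if s[i][4]>=amin]
E
python3 - <<'E'
from h import *
for n in("top","scene"):
    img=cv2.imread(f"pics/{n}0.png")
    a,b=(img[130:285,100:400],img[150:320,120:490])
    c=a if n=="top" else b
    f=800/c.shape[1]
    cv2.imwrite(f"pics/{n}0z.png",cv2.resize(c,None,fx=f,fy=f,interpolation=cv2.INTER_CUBIC))
    for nm,lo,hi in(("red",(0,150,60),(8,255,255)),("red2",(172,150,60),(180,255,255)),("green",(45,120,40),(85,255,255)),("blue",(95,120,60),(118,255,255)),("yel",(24,180,120),(34,255,255)),("purple",(125,100,30),(150,255,255))):
        for c,s in blobs(mask(img,lo,hi)): print(n,nm,c,s)
E
```

```text
top red [251.5  74.9] [246  65  12  31 145]
top red [331.4 247.2] [322 238  20  20 314]
top green [249.7 243.4] [246 239   9   9  62]
top green [255.7 291.6] [250 288  13   9  44]
top blue [ 38.8 178.8] [ 15 168  49  23 868]
top blue [207.1 244. ] [195 234  25  21 373]
top yel [150.8 237.5] [146 233  11  10  85]
top purple [209.4 168.6] [180 152  57  31 821]
scene red [220.2 196.2] [209 189  23  14 190]
scene red [264.8 301.4] [260 286  15  31  85]
scene red [262.  330.6] [252 321  21  19 271]
scene red [279.8 325.8] [278 324   5   5  17]
scene green [314.2 176.9] [308 175  14   5  33]
scene green [312.1 194.9] [307 192  11   7  57]
scene blue [457.3  47.6] [453  41  10  12  54]
scene blue [363.8 198.7] [351 189  26  15  77]
scene yel [428.4 193.1] [423 189  12   9  85]
scene purple [359.8 288.5] [ 313  256   84   60 1903]
```

View pics/top0z.png

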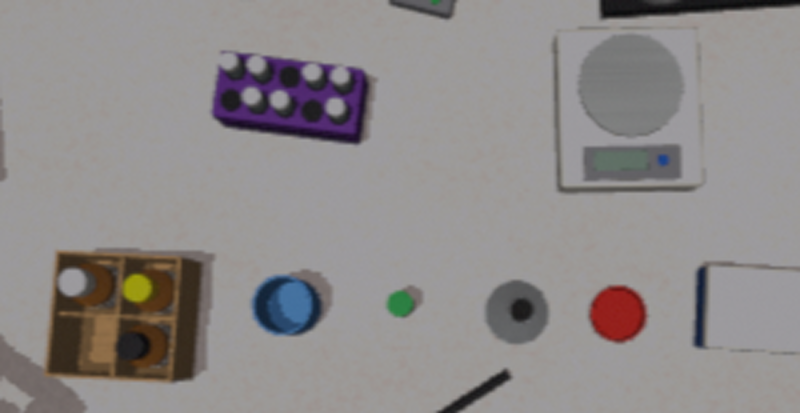

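View pics/scene0z.png

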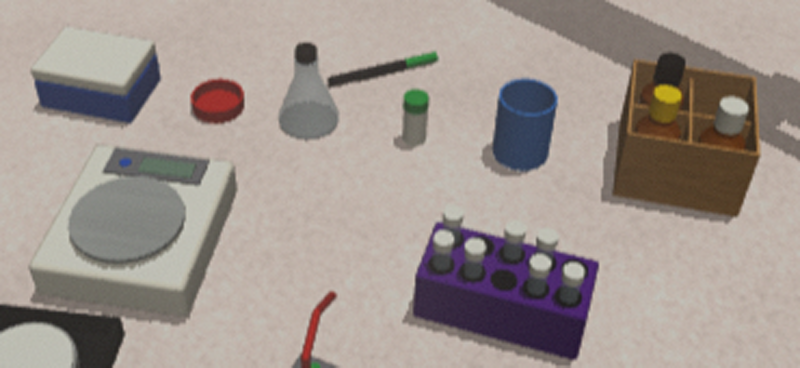

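Run:
```python
from h import *
import pickle
D={n:snapshot(n) for n in("top","scene")}
pickle.dump(D,open("D.pkl","wb"))
def two(a,b):
    c1,v1=ray(D["top"],a);c2,v2=ray(D["scene"],b)
    A=np.stack([v1,-v2],1);k=np.linalg.lstsq(A,c2-c1,rcond=None)[0]
    p,q=c1+v1*k[0],c2+v2*k[1];return ((p+q)/2).round(4),round(np.linalg.norm(p-q),4)
f=300/800;T=lambda u,v:((u-.833)*f+100-.0,(v-.833)*f+130)
g=370/800;S=lambda u,v:((u-.58)*g+120,(v-.58)*g+150)
pt,ps=D["top"],D["scene"]
print("dish",onplane(pt,(331.4,247.2),.014),onplane(ps,(220.2,196.2),.012),two((331.4,247.2),(220.2,196.2)))
print("vialcap",onplane(pt,(249.7,243.4),.058),onplane(ps,(312.1,194.9),.055),two((249.7,243.4),(312.1,194.9)))
print("yel",onplane(pt,(150.8,237.5),.110),onplane(ps,(428.4,193.1),.102),two((150.8,237.5),(428.4,193.1)))
print("pan",onplane(pt,T(631,85),.06),onplane(ps,S(127,220),.06),two(T(631,85),S(127,220)))
print("flask stop",onplane(pt,T(521,310),.1),onplane(ps,S(305,50),.096))
print("flask foot",onplane(pt,T(517,312),.01))
# beaker rim: top zoom extents u 253-321 ; v 276-335
print("beaker",onplane(pt,T(286,305),.078),onplane(ps,S(527,96),.078))
print("rack top corners")
for z in [(221,51),(367,70),(362,133),(214,116)]: print(onplane(pt,T(*z),.06))
for z in [(436,226),(597,261),(583,322),(418,279)]: print(onplane(ps,S(*z),.06))
print("balance corners top")
for z in [(557,29),(696,29),(703,186),(559,187)]: print(onplane(pt,T(*z),.048))
for z in [(99,147),(236,165),(190,277),(36,266)]: print(onplane(ps,S(*z),.048))
print("carton")
for z in [(57,253),(203,257),(193,381),(47,372)]: print(onplane(pt,T(*z),.085))
for z in [(633,62),(756,77),(750,156),(623,137)]: print(onplane(ps,S(*z),.085))
print("white",onplane(pt,T(71,282),.112),"black",onplane(pt,T(131,346),.112))
```

```text
dish [ 0.4223081 -0.1710494  0.014    ] [ 0.42387277 -0.17048028  0.012     ] (array([ 0.4223, -0.1714,  0.0106]), np.float64(0.0004))
vialcap [0.42521328 0.05537941 0.058     ] [0.4201866 0.0553847 0.055    ] (array([0.4251, 0.0557, 0.059 ]), np.float64(0.0008))
yel [0.43159341 0.30414383 0.11      ] [0.41493539 0.30498456 0.102     ] (array([0.4314, 0.3026, 0.1148]), np.float64(0.0001))
pan [ 0.65611986 -0.1746742   0.06      ] [ 0.66110489 -0.17210918  0.06      ] (array([ 0.6572, -0.175 ,  0.0553]), np.float64(0.0009))
flask stop [ 0.42061749 -0.06424975  0.1       ] [ 0.41759929 -0.06602367  0.096     ]
flask foot [ 0.42091142 -0.06511618  0.01      ]
beaker [0.41973693 0.16635385 0.078     ] [0.4195949  0.17014619 0.078     ]
rack top corners
[0.67896203 0.2483913  0.06      ]
[0.66358423 0.09761362 0.06      ]
[0.59763033 0.10018198 0.06      ]
[0.61075628 0.2518841  0.06      ]
[0.60345637 0.10833081 0.06      ]
[0.61277795 0.25388614 0.06      ]
[0.68340002 0.24623695 0.06      ]
[0.6691557  0.10380031 0.06      ]
balance corners top
[ 0.71673126 -0.09824529  0.048     ]
[ 0.72128843 -0.24427747  0.048     ]
[ 0.55495396 -0.25229105  0.048     ]
[ 0.54956724 -0.103478    0.048     ]
[ 0.56180613 -0.24672253  0.048     ]
[ 0.55561215 -0.10152017  0.048     ]
[ 0.70331548 -0.09590643  0.048     ]
[ 0.72305959 -0.23645198  0.048     ]
carton
[0.46421215 0.3916926  0.085     ]
[0.46432226 0.24870759 0.085     ]
[0.343546   0.25170697 0.085     ]
[0.34839604 0.3932151  0.085     ]
[0.34703849 0.27290679 0.085     ]
[0.34477642 0.39670943 0.085     ]
[0.47046312 0.38423638 0.085     ]
[0.4699179  0.26698406 0.085     ]
white [0.43501382 0.36575016 0.112     ] black [0.37607778 0.30506517 0.112     ]
```

Both views agree within a few mm, and the sizes match (balance 147×168 mm, rack 152×67 mm).

| Item | Position (m) |
|---|---|
| Dish | (.4225, -.171) |
| Vial | (.425, .0555) |
| Beaker | (.420, .168) |
| Pan | (.657, -.174), yaw about 2° |
| Rack | (.640, .176), yaw about -5° |
| Yellow cap | (.4315, .3035) |

I'll start with the dish.

```bash
cat >> h.py <<'E'
def near(p,yaw):
    best=None
    q0=np.array(state()["joints"])
    for y in(yaw,yaw-180 if yaw>0 else yaw+180):
        q=inverse_kinematics(p,[-90,0,y])
        if q is None: continue
        c=np.abs(np.array(q)-q0).max()
        if best is None or c<best[0]: best=(c,y,q)
    return best[1]
def rep(t=""):
    s=state();print(t,"clk",round(s["clock"],1),"pos",s["tool_pos"].round(4),"rot",s["eef_rot"].round(1),"F",s["ft_force"].round(1),"open",round(s["opening"],4))
def pick(x,y,z,yaw,zhi,op,f,guard=12):
    yaw=near([x,y,zhi],yaw);o=[-90,0,yaw]
    command_gripper(op,f)
    move_to([x,y,zhi],o);rep("above")
    print("hit",move_straight([x,y,z],v=.12,guard=guard));rep("down")
    command_gripper(0.0,f);rep("grip")
    move_straight([x,y,zhi],v=.15);rep("up")
def place(x,y,z,yaw,zhi,op,guard=6,fine=.012):
    yaw=near([x,y,zhi],yaw);o=[-90,0,yaw]
    move_to([x,y,zhi],o);rep("over")
    move_straight([x,y,z+fine],v=.12)
    print("hit",move_straight([x,y,z],v=.03,guard=guard));rep("low")
    command_gripper(op);rep("open")
    move_straight([x,y,zhi],v=.15);rep("away")
def shot(n,f,box=None,w=800):
    d=snapshot(n);i=d["img"]
    if box: i=i[box[1]:box[3],box[0]:box[2]]
    k=min(w/i.shape[1],600/i.shape[0]);cv2.imwrite("pics/"+f,cv2.resize(i,None,fx=k,fy=k,interpolation=cv2.INTER_CUBIC));return d
E
python3 - <<'E'
from h import *
pick(.4225,-.171,.005,90,.20,.090,12)
shot("scene","s1.png",(120,130,400,330))
E
```

```text
above clk 3.3 pos [ 0.4228 -0.1706  0.2   ] rot [-90.    0.  -89.9] F [ 0.2 -0.   0. ] open 0.0905
hit False
down clk 5.1 pos [ 0.423  -0.1714  0.0056] rot [-89.9  -0.  -90. ] F [ 0.2  0.  -0. ] open 0.0902
grip clk 6.5 pos [ 0.4225 -0.171   0.005 ] rot [-90.  -0. -90.] F [ 0.2  0.  -0.5] open 0.0006
up clk 7.9 pos [ 0.422  -0.1706  0.1989] rot [-90.1   0.1 -90. ] F [-0.3 -0.3 -0.3] open 0.0005
```

View pics/s1.png

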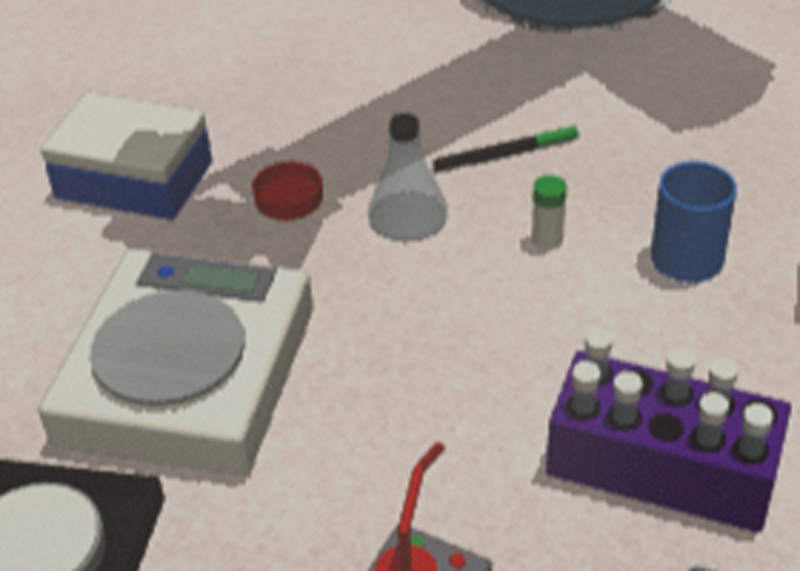

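Run:
```python
from h import *
rep()
d=shot("scene","s2.png");print(proj(d,state()["tool_pos"]));t=shot("top","t2.png");print(proj(t,state()["tool_pos"]));shot("wrist","w2.png")
for n,dd in(("top",t),("sc",d)):
  for c,s in blobs(mask(dd["img"],(0,150,50),(8,255,255))): print(n,c,s)
```

```text
clk 8.0 pos [ 0.422  -0.1706  0.1989] rot [-90.1   0.1 -90. ] F [ 0.7 -0.7 -0.1] open 0.0005
[212.20466224 129.7169408 ]
[343.25446947 245.43982502]
top [251.5  75. ] [246  65  12  31 151]
sc [220.4 196.3] [210 191  22  11 154]
sc [264.8 301.5] [260 286  15  31  84]
sc [262.  330.7] [252 321  21  19 269]
sc [279.8 325.6] [278 324   5   5  19]
```

View pics/s2.png

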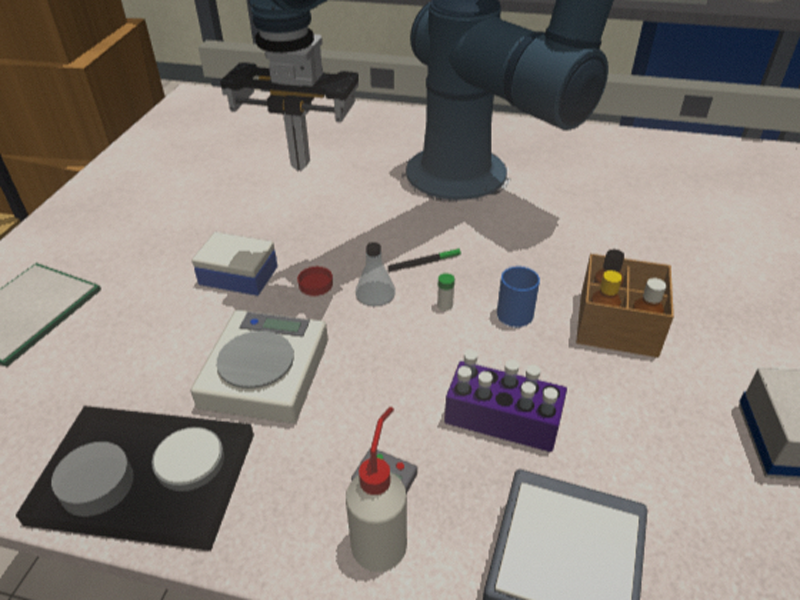

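View pics/t2.png

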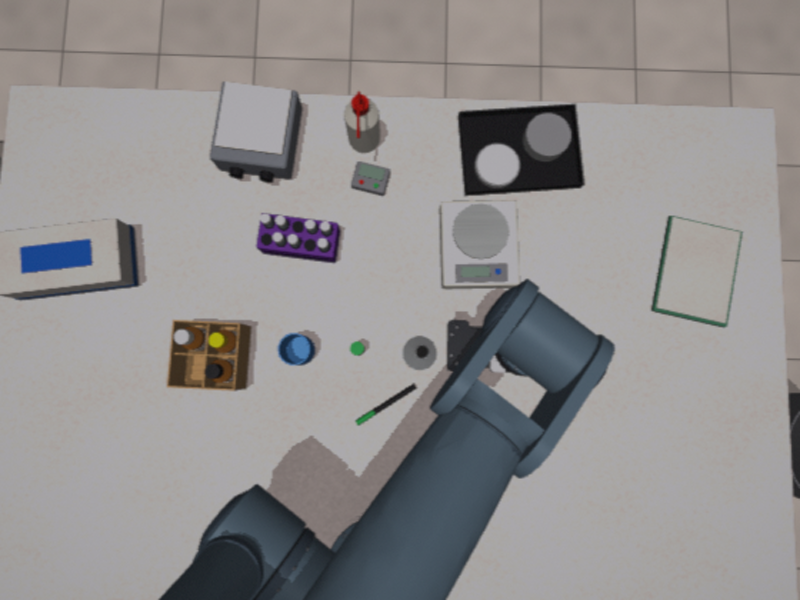

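View pics/w2.png

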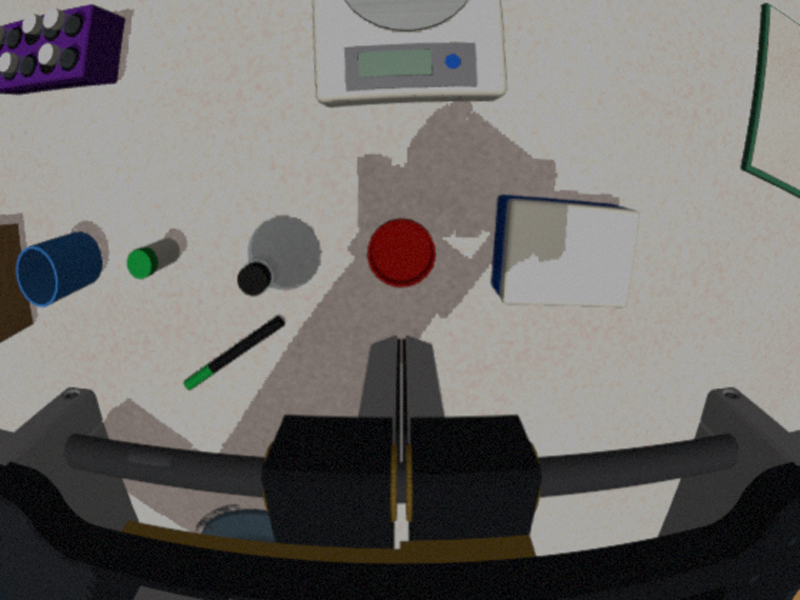

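The gripper closed on nothing, and the dish is still at (220,196) in the scene view. The fingertip shows at about (209,118) there, but `tool_pos` projects to (212,130), so the true tip looks roughly 30 mm higher than reported. I also had the jaw direction wrong: yaw 0 opens along x, not yaw 90. I'll touch free bench under guard to find the real height.

Run:
```python
from h import *
p=[.54,0.0]
move_to(p+[.12],[-90,0,near(p+[.12],-90)]);rep()
d=shot("scene","s3.png",(150,60,430,270));shot("top","t3.png",(180,100,400,265));print(proj(d,state()["tool_pos"]))
move_straight(p+[.02],v=.1,guard=6);rep()
print(move_straight(p+[-.04],v=.03,guard=6));rep()
d=shot("scene","s4.png",(150,60,430,270));print(proj(d,state()["tool_pos"]))
move_straight(p+[.08],v=.1);rep()
```

```text
clk 9.0 pos [ 0.5401 -0.0007  0.1205] rot [-90.  -0. -90.] F [0.4 0.6 0.6] open 0.0005
[274.96947976 202.68277926]
 clk 10.2 pos [ 5.407e-01 -1.000e-04  2.080e-02] rot [-89.9  -0.  -90. ] F [-0.6 -0.7  0.5] open 0.0003
True
 clk 11.7 pos [ 0.5399  0.     -0.0302] rot [-90.   0. -90.] F [-0.6 -0.3  4.1] open 0.0003
[276.72479484 253.51893289]
 clk 13.0 pos [5.393e-01 1.000e-04 7.910e-02] rot [-90.2   0.  -90. ] F [-1.1 -0.1 -0.1] open 0.0003
```

View pics/s3.png

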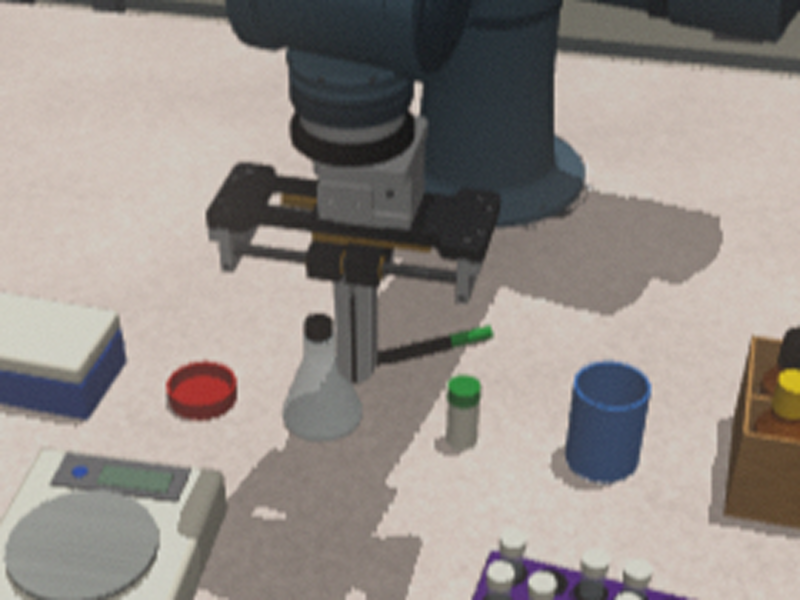

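View pics/s4.png

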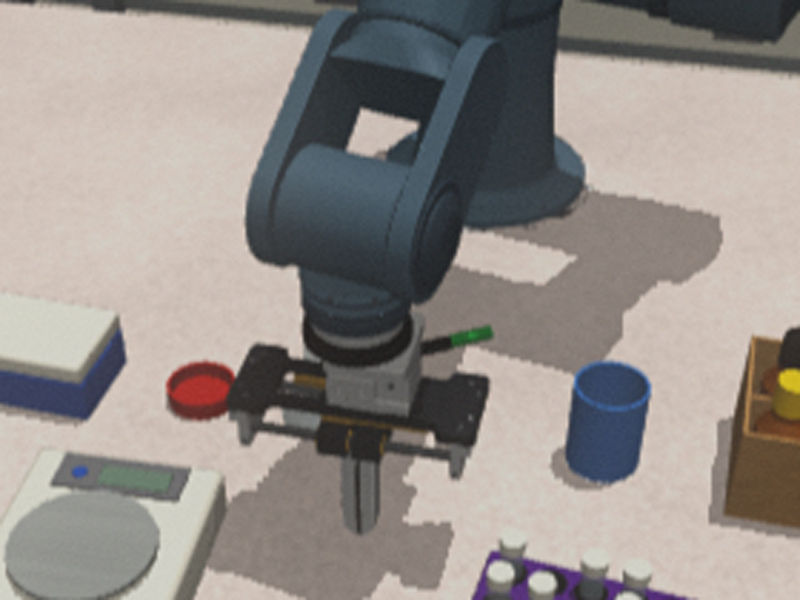

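Contact came at reported z = -0.030, and in the image the tip does stand on the bench, with xy correct. I'll add a constant -30 mm height correction and use yaw 0 (jaws along x) for the dish.

```bash
cat >> h.py <<'E'
ZO=-0.030   # reported z = true tip z + ZO (bench touch)
_mt,_ms=move_to,move_straight
def move_to(p,o): return _mt([p[0],p[1],p[2]+ZO],o)
def move_straight(p,**k): return _ms([p[0],p[1],p[2]+ZO],**k)
E
python3 - <<'E'
from h import *
pick(.4225,-.171,.004,0,.18,.088,12)
shot("scene","s5.png",(120,60,400,270))
E
```

```text
above clk 15.5 pos [ 0.4226 -0.1707  0.1498] rot [ -90.    -0.  -179.9] F [ 1.  -0.2 -0.4] open 0.0876
hit False
down clk 17.1 pos [ 0.4231 -0.1714 -0.0253] rot [-9.0e+01  1.0e-01 -1.8e+02] F [-0.8  0.5 -0. ] open 0.0878
grip clk 17.6 pos [ 0.4225 -0.171  -0.0259] rot [ -90.   -0. -180.] F [-0.1 -0.3  1.1] open 0.0598
up clk 19.0 pos [ 0.4219 -0.1705  0.1489] rot [-9.01e+01 -1.00e-01 -1.80e+02] F [-0.2  0.   0.4] open 0.0605
```

View pics/s5.png

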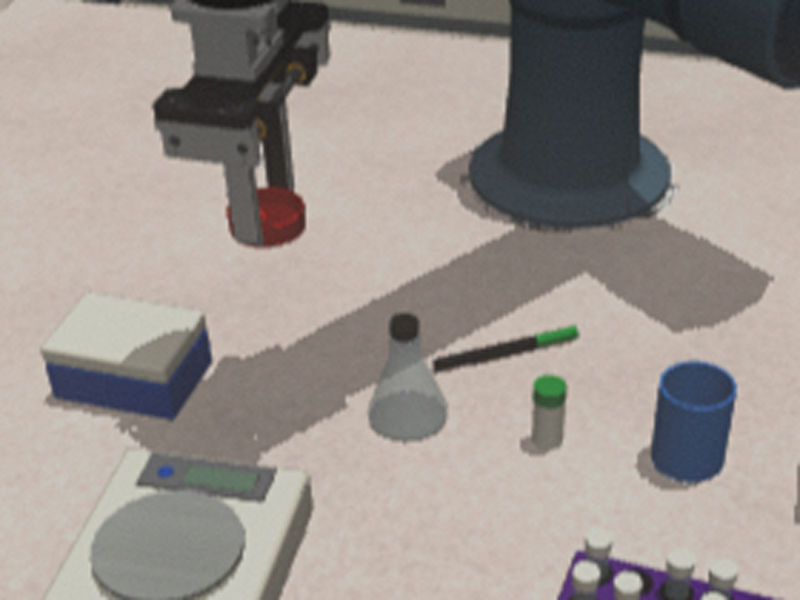

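The dish is gripped level (opening 0.060, image around (267,215)). Next it goes on the pan, then I fetch the vial.

Run:
```python
from h import *
place(.657,-.174,.0625,0,.20,.078,guard=5)
move_to([.5,.06,.2],[-90,0,near([.5,.06,.17],0)])
shot("scene","s6.png",(120,150,400,360));d=shot("top","t6.png",(260,100,420,220))
for c,s in blobs(mask(d["img"],(0,150,50),(8,255,255))): print(c,s,onplane(d,c,.073))
```

```text
over clk 19.9 pos [ 0.6561 -0.174   0.1694] rot [-9.0e+01 -1.0e-01  1.8e+02] F [ 0.9 -0.  -0.2] open 0.0599
hit True
low clk 21.6 pos [ 0.6573 -0.1741  0.0335] rot [-90.   0. 180.] F [-0.4 -0.8  3.6] open 0.0603
open clk 22.1 pos [ 0.6565 -0.1737  0.0326] rot [-90.  -0. 180.] F [0.1 0.6 0.9] open 0.0778
away clk 23.1 pos [ 0.6562 -0.1737  0.1685] rot [-90.1  -0.2 180. ] F [ 0.3 -0.4  0.2] open 0.0779
[251.5  75. ] [246  65  12  31 150] [0.89075373 0.06582236 0.073     ]
[336.7 159.7] [327 149  21  22 350] [ 0.65800084 -0.17357915  0.073     ]
```

View pics/t6.png

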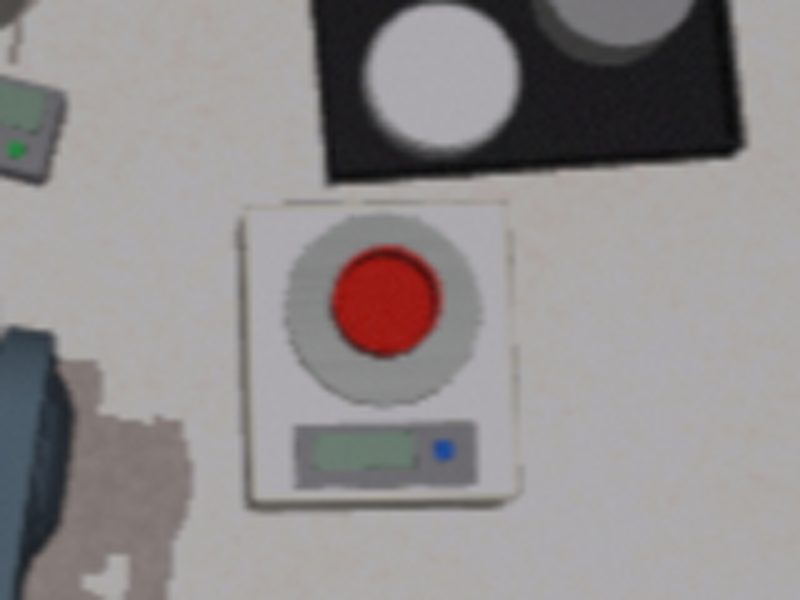

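View pics/s6.png

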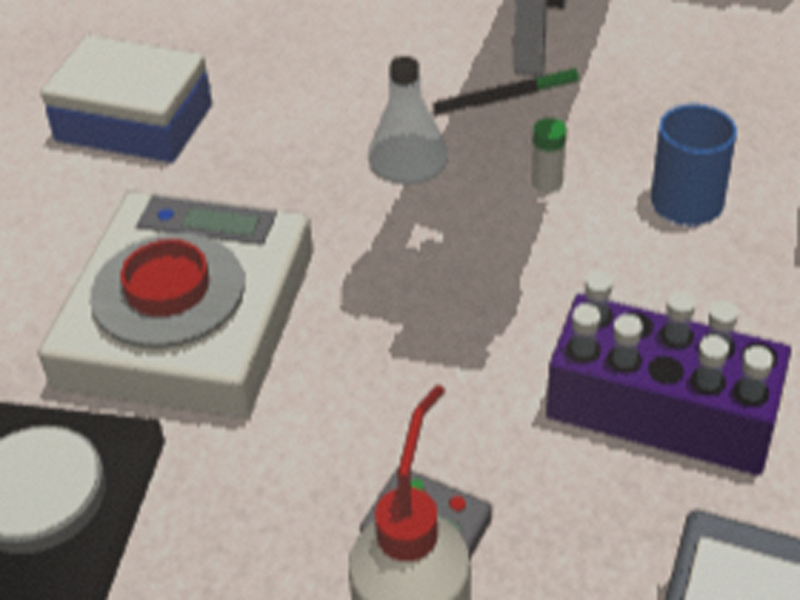

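The dish sits at (.658,-.1735), about 2 mm from the pan's centre (dish at zoom (386,301), pan circle at (384,309)). Now the vial.

Run:
```python
from h import *
pick(.425,.0555,.036,0,.22,.060,10)
s=state()["opening"]
if .022<s<.03:
    place(.657,-.1738,.0985,0,.24,.050,guard=5)
    move_to([.45,.17,.2],[-90,0,near([.45,.17,.17],0)])
shot("scene","s7.png",(120,150,400,360));d=shot("top","t7.png",(260,100,420,220))
for c,s in blobs(mask(d["img"],(45,120,40),(85,255,255))): print(c,s,onplane(d,c,.122))
```

```text
above clk 26.5 pos [0.4251 0.0555 0.1905] rot [-90.   -0.1  -0. ] F [ 0.7 -0.6 -0.6] open 0.0602
hit False
down clk 28.2 pos [0.4256 0.0554 0.0066] rot [-90.   -0.1   0. ] F [-0.5 -0.2  0.2] open 0.0603
grip clk 28.8 pos [0.425  0.0555 0.006 ] rot [-90.  -0.  -0.] F [-0.6 -0.2  0.5] open 0.0269
up clk 30.2 pos [0.4243 0.0556 0.1889] rot [-90.    0.1  -0. ] F [-0.3  0.2 -0.9] open 0.0264
over clk 31.4 pos [ 0.6567 -0.1729  0.2101] rot [-90.   0.   0.] F [ 0.3  0.1 -0.3] open 0.0266
hit True
low clk 33.1 pos [ 0.6569 -0.1739  0.0694] rot [-90.   0.   0.] F [ 0.4 -0.5  2.1] open 0.0268
open clk 33.6 pos [ 0.6564 -0.1736  0.0689] rot [-90.    0.1   0. ] F [-0.3 -0.2 -0.6] open 0.05
away clk 34.7 pos [ 0.6563 -0.1735  0.2085] rot [-89.9   0.2   0. ] F [ 0.1 -1.1  0. ] open 0.0499
[339.3 155.5] [335 151  10  10  80] [ 0.6565649  -0.17226883  0.122     ]
[255.5 291.7] [250 288  13   9  42] [0.30384561 0.03280183 0.122     ]
```

View pics/s7.png

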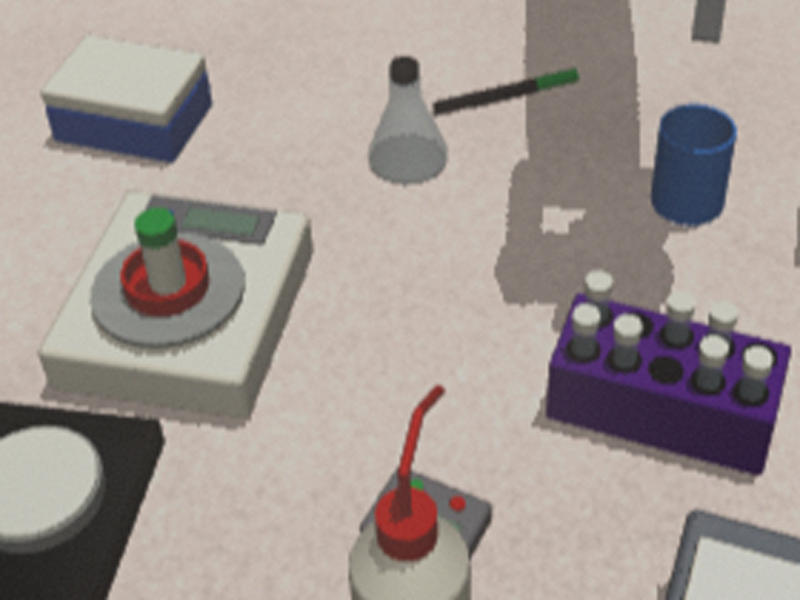

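View pics/t7.png

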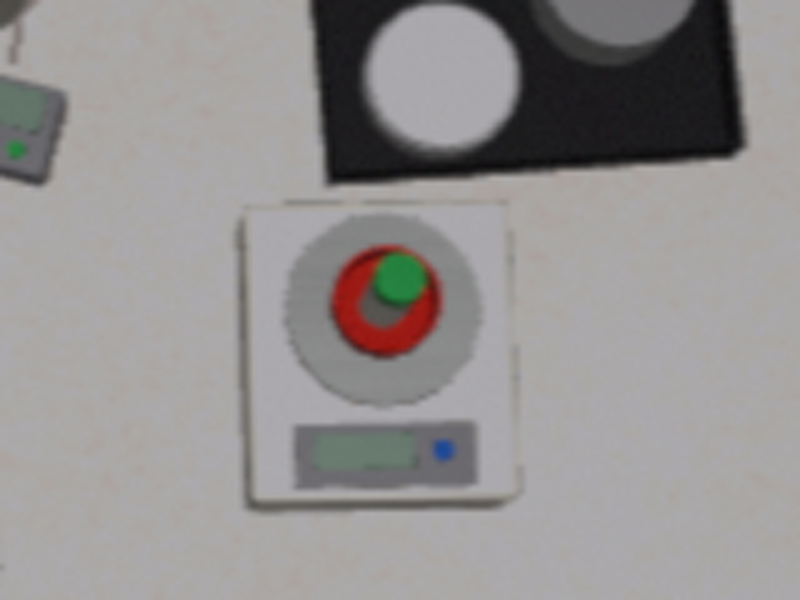

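The vial stands upright in the dish (cap at (.6566,-.172), red ring visible all round). Beaker next, jaws at 45° to stay clear of the carton and rack.

Run:
```python
from h import *
pick(.420,.168,.035,45,.22,.088,10)
if .055<state()["opening"]<.064:
    place(.5455,.184,.0335,45,.20,.080,guard=5)
    move_to([.42,.27,.27],[-90,0,near([.42,.27,.2],-45)])
shot("scene","s8.png",(250,130,530,340));d=shot("top","t8.png",(100,120,340,300))
print(blobs(mask(d["img"],(24,180,120),(34,255,255))))
```

```text
above clk 37.9 pos [0.42   0.168  0.1899] rot [-90.   -0.   44.9] F [-0.8 -0.3  0.5] open 0.0874
hit False
down clk 39.5 pos [0.4207 0.1681 0.0057] rot [-90.   -0.1  45. ] F [-0.3 -0.3  0.1] open 0.088
grip clk 40.1 pos [0.4203 0.1681 0.0052] rot [-90.  -0.  45.] F [0.1 1.7 1.6] open 0.061
up clk 41.5 pos [0.4193 0.1679 0.1889] rot [-89.9   0.1  45. ] F [ 0.9  1.5 -1.1] open 0.0608
over clk 42.0 pos [0.5448 0.1839 0.1686] rot [-89.9   0.1  45. ] F [-1.2  0.  -0.7] open 0.0608
hit True
low clk 43.9 pos [0.5458 0.184  0.0046] rot [-90.  -0.  45.] F [0.4 0.9 2.9] open 0.0612
open clk 44.4 pos [0.545  0.184  0.0041] rot [-90.   0.  45.] F [-0.2 -0.6  0.1] open 0.0797
away clk 45.6 pos [0.5447 0.1839 0.1687] rot [-89.9   0.1  45. ] F [-0.2 -0.1  0.8] open 0.0797
[(array([150.6, 238.4]), array([146, 235,  10,   8,  65], dtype=int32))]
```

View pics/s8.png

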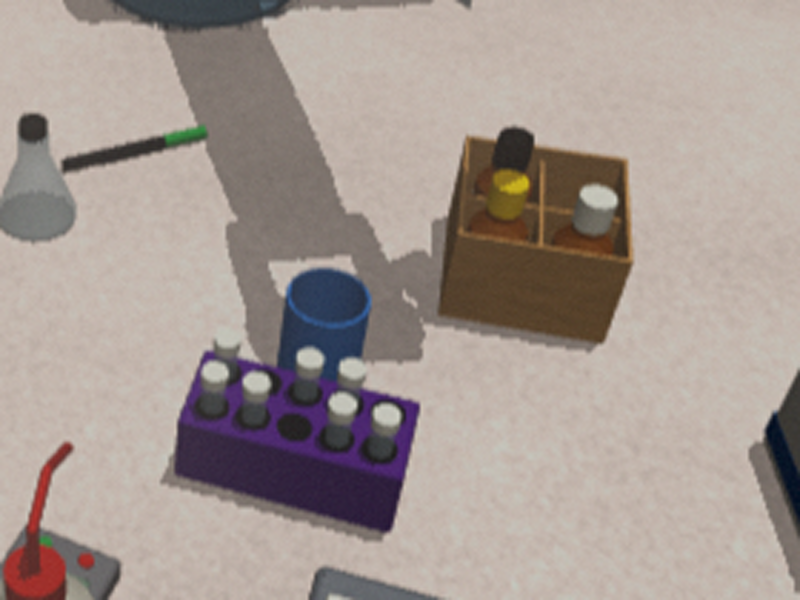

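View pics/t8.png

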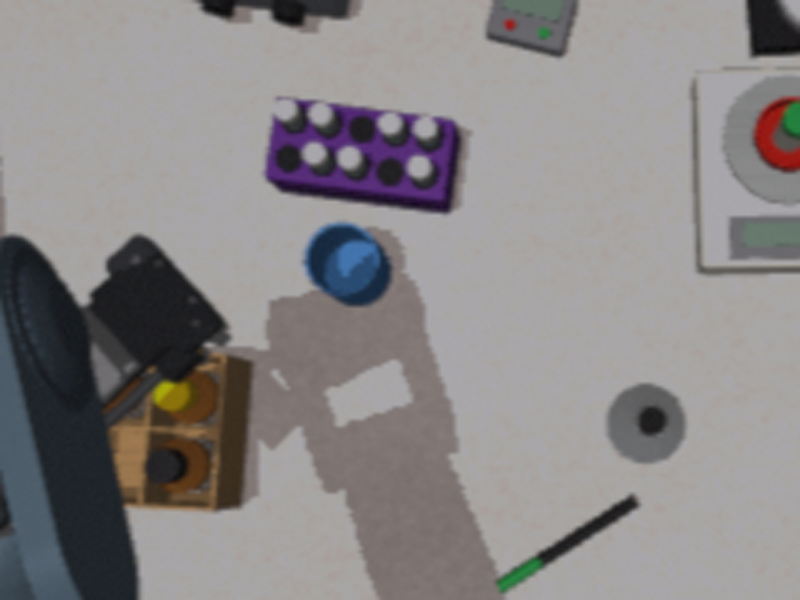

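The beaker stands in front of the rack (rim near zoom (346,261)). Now the yellow-capped bottle, jaws on the diagonal toward the empty cell to avoid both neighbouring caps.

Run:
```python
from h import *
pick(.431,.3035,.089,-45,.28,.050,25,guard=10)
shot("scene","s9.png",(200,30,530,270));print(state()["opening"])
```

```text
above clk 47.9 pos [0.4312 0.304  0.2503] rot [-90.    0.  135.1] F [ 0.4 -0.1 -0.4] open 0.0501
hit False
down clk 49.6 pos [0.4316 0.3038 0.0598] rot [-90.1   0.  135. ] F [ 0.3  0.  -0.1] open 0.0498
grip clk 50.1 pos [0.4311 0.3036 0.0592] rot [-90.   0. 135.] F [-0.1  0.1  0.4] open 0.0266
up clk 51.6 pos [0.4304 0.3032 0.2487] rot [-89.9  -0.  135. ] F [-0.8 -0.2 -0.5] open 0.0267
0.026378542395382343
```

View pics/s9.png

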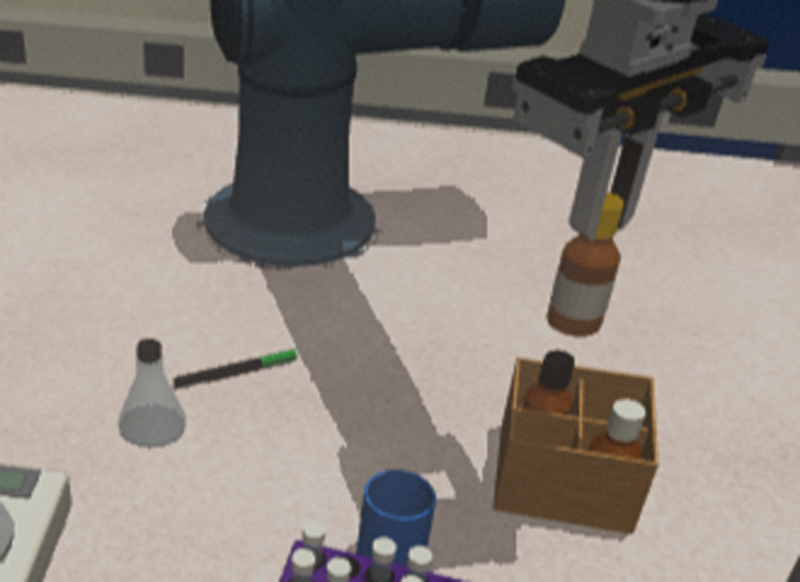

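The bottle is gripped in line with the fingers and clear of the carton. Placing it at (.6523,-.047).

Run:
```python
from h import *
place(.6523,-.047,.0875,-45,.28,.055,guard=6)
move_to([.42,.45,.25],[-90,0,near([.42,.45,.22],66)]);rep()
d=shot("scene","s10.png",(120,130,520,330));d=shot("top","t10.png",(100,120,400,300))
cv2.imwrite("pics/top_raw10.png",d["img"])
i=d["img"]
for nm,lo,hi,z in(("red",(0,150,50),(8,255,255),.073),("green",(45,120,40),(85,255,255),.122),("yel",(24,180,100),(34,255,255),.110),("blue",(95,100,30),(118,255,255),.045)):
    for c,s in blobs(mask(i,lo,hi),30): print(nm,c,s,onplane(d,c,z).round(4))
```

```text
over clk 53.1 pos [ 0.6522 -0.0457  0.2502] rot [-90.   -0.  135.1] F [-0.1 -0.3 -1.2] open 0.0262
hit False
low clk 55.4 pos [ 0.6522 -0.047   0.0572] rot [-90.  -0. 135.] F [ 0.4 -0.4 -0.6] open 0.0269
open clk 56.0 pos [ 0.6523 -0.047   0.0575] rot [-90.   0. 135.] F [0.6 0.2 0.1] open 0.0547
away clk 57.4 pos [ 0.6517 -0.0469  0.2486] rot [-8.99e+01 -1.00e-01  1.35e+02] F [ 0.5  0.2 -0.1] open 0.055
 clk 59.4 pos [0.4205 0.4496 0.22  ] rot [-90.   0.  66.] F [0.4 0.7 0.3] open 0.055
red [251.6  75. ] [246  65  12  31 150] [0.8908 0.0655 0.073 ]
red [335.6 161.6] [327 149  21  22 200] [ 0.6526 -0.1706  0.073 ]
green [339.3 155.5] [335 151  10  10  80] [ 0.6566 -0.1723  0.122 ]
green [255.8 291.6] [250 287  13  10  45] [0.3041 0.0321 0.122 ]
yel [290.7 157.1] [286 153  11   9  75] [ 0.6516 -0.047   0.11  ]
blue [ 92.9 179.3] [ 91 159   5  41  83] [0.5896 0.4935 0.045 ]
blue [ 38.7 178.9] [ 14 168  50  23 888] [0.5863 0.6415 0.045 ]
blue [203.8 198.6] [192 187  25  24 452] [0.5449 0.1865 0.045 ]
blue [362.1 244.7] [361 231   3  29  49] [ 0.4306 -0.2502  0.045 ]
```

View pics/s10.png

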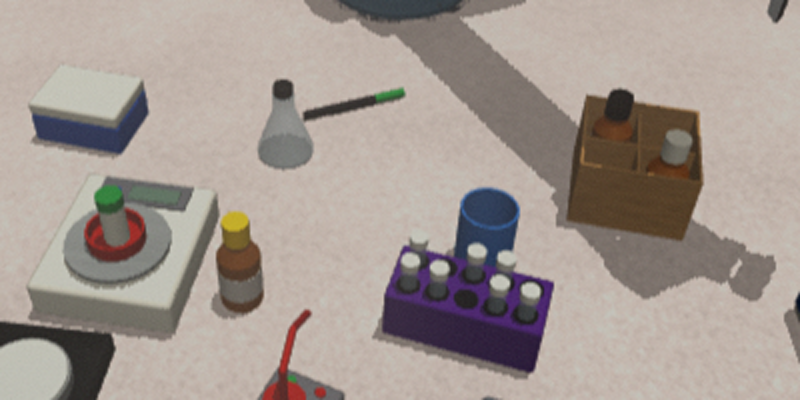

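View pics/t10.png

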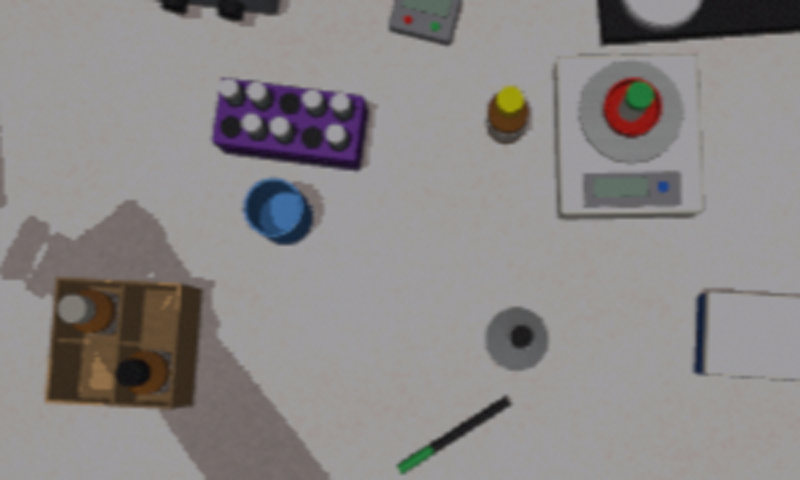

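Everything reads in place:

| Check | Measured | Target |
|---|---|---|
| Bottle, in the pan's frame | x ≈ 0, y ≈ +127 mm | x 0, y 127 mm |
| Beaker, in the rack's frame | x ≈ -95 mm, y ≈ +1 mm | x -95 mm, y 0 |
| Dish | outline unchanged at (327,149), 21×22 px | centred on the pan |

The vial is upright, and the flask and the other bottles look unmoved. Handing in.

```bash
python3 -c "
from plant import *
print(state()['clock']);print(hand_in())"
```

```text
59.5
the job is handed in; nothing more can be done
None
```

I set out all four items and handed the job in at 59.5 s of the 115 s allowed; no verdict is reported.

**Last camera checks:**
- **Dish:** about 2 mm from the pan's centre.
- **Vial:** upright in the dish, its cap about 2 mm from the dish's axis.
- **Bottle:** about 0 mm fore and aft and 127 mm to the side of the pan's centre, upright on the bench.
- **Beaker:** about 95 mm in front of the rack's centre and within about 1 mm sideways. The two views had differed by about 4 mm on the rack and on the beaker's start position.
- **Left alone:** the flask and the white- and black-capped bottles look unmoved, and the gripper is clear of everything.

**What went wrong on the way:**
- **Tool height:** the reported height was 30 mm below the true fingertip. My first grasp of the dish closed on air and disturbed nothing. I found the offset by touching the bench lightly (about 6 N) and corrected for it from then on.
- **Jaw direction:** I first had it the wrong way round for that same grasp, and fixed that too.
- **Bottle placing:** the lowering stopped at the target height without the contact guard tripping. The pictures show it standing on the bench.

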